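# Fetch a handle from the leaning canister and check it in the sensing cradle

### The arm

A 7-joint arm with a two-finger parallel gripper is mounted at the origin on a cart in front of the work surface, level with it; the furniture and walls round the work are solid. World frame = base frame: x ahead of the robot, y to its left, z up, the work surface at z = 0. Lengths are in m, angles in rad, forces in N, time in s.
With the tool pointing down it reaches from about 0.4 to 0.85 m from the base axis. Payload 6.9 kg.
Tool frame: the origin (TCP) lies at the very end of the fingers, on their centre line; the grasp point (between the pads) lies 19 mm behind it; z points along the fingers, y is the line along which they close (so a half turn about z gives the same grasp; the last joint's range is limited). The gripper opens to 85 mm and grips with 20 to 120 N. Pads are 22 mm wide; open, the fingers measure 114 mm over their backs; the gripper's body (76 mm by 85 mm) begins 54 mm behind the grasp point. The pads swing forward as they close: fully open they stand 13 mm farther back than shut.
Start: joints at [1.363, 0.507, -0.238, 1.5, 0.126, 1.149, -0.155], TCP at [0.193, -0.594, 0.231] pointing down, gripper open.
Joint ranges: [-3.08, 3.08], [-0.24, 2.05], [-1.43, 1.35], [0, 2.5], [-1.52, 4.66], [0.17, 1.96], [-2.89, 2.89]. Speed limits (rad/s): [2.39, 2.39, 3.14, 3.14, 3.14, 3.14, 3.14].

### API

Orientations are given as a unit quaternion [w, x, y, z].
In Python, from cell import robot gives the robot as it stands. Calls block until the motion is done:
- robot.move_pose(position, orientation): joint-space move of the TCP to a pose.
- robot.servo_line(position, velocity=0.15, rot=None, until_force=None): straight line of the TCP; rot=None keeps the orientation; velocity is the mean speed in m/s. With until_force (N) it stops when the force on the tool has changed by that much, and returns True; else False.
- robot.movej(angles): joint-space move.
- robot.set_gripper(opening, strength=None): opening from 0.0 (shut) to 1.0 (fully open); strength is the grip in N (None keeps the last); returns when the fingers have stopped.
- robot.sleep(seconds).
- robot.ik(position, orientation): joint angles nearest the present ones, or None.
- robot.camera(name): name is "side" or "top" or "wrist"; returns the picture (480x640x3 uint8, red, green, blue); there is no depth.
- robot.calibration(name): a dict with "mtx" (3x3 intrinsics, pixels), "rvec" (rotation vector, rad) and "tvec" (3), from world to camera coordinates, as OpenCV has them; the wrist camera has in their place "tool_from_camera" (4x4, takes a point from camera to tool coordinates, whose origin is the TCP and whose axes are the flange's). Camera axes: x right, y down, z forward; pixel columns grow to the right and rows downward; lengths in m; the calibration is good to about 2 mm. A picture is of the moment at which its call begins: read the wrist's pose just before it. calibration takes no time and is no camera call.
A pose or a line that the arm cannot do raises robot.IKError and nothing moves.
- robot.job_done(): hands the job in; it is judged then, once.
Readings, each from a call of its own:
- robot.get_time(): time.
- robot.get_joint_positions(): joint angles.
- robot.get_qd(): joint speeds.
- robot.get_tau(): joint torques, N m.
- robot.get_tool_pos(): TCP position.
- robot.get_tool_rot(): TCP orientation.
- robot.get_force(): force on the tool from outside, world axes, zero at the start.
- robot.get_wrist_torque(): the same for the moment, N m.
- robot.get_finger_gap(): opening from 0.0 (shut) to 1.0 (fully open).
- robot.get_gripper_force(): force on a finger pad.
Only numpy, scipy, OpenCV 4.12 (cv2) and the standard library are available. Lean on these libraries where they do the work, as an engineer would, in place of code of your own. Each camera call takes 0.05 s, during which the arm holds its last target. There are 200 camera calls.

### The job

One tool handle is left standing deep inside the narrow leaning canister: reach in, pull it out along the canister and lay it lengthwise in the leaning check cradle. Push it down the cradle, between the two spring pads, until its lower end sits on the foot and holds the sensing pin pressed in, then let go and leave it there. Do not drop the handle, and leave the tape roll, glue bottle, marker and the other handle where they are.

Things in the scene. Friction and masses are not known exactly. Their poses are not given: they have to be found in the camera images.
- canister: Fixed stand of the canister: dark steel base plate 170x116x10 mm with four ears. Origin on the bench under the centre of the canister's floor; x and y level, z up. The canister leans towards this frame's -x.
- tube: The canister: grey rectangular open-topped box leaning 25 degrees from vertical, inside 60 mm along its x, 92 mm along y, 195 mm deep along z, walls 4 mm. Origin at the centre of its inner floor, 40 mm above the bench; z runs up its axis out of the mouth; y is level; x points away from its low wall (sideways and up).
- mouth (a point): Centre of the canister's mouth, in the plane of its rim, 195 mm from the inner floor along the tube's z. A bead stands out 3 mm round the outside of the rim. Fingers spread wider than 92 mm over their backs cannot enter.
- handle: The loose teal handle in the canister: 170 mm long (its x), 26 mm wide between the flat sides (its y; outline up to 31), 21 mm thick (its z), 0.12 to 0.17 kg. Origin in the centre of its underside. It starts on the canister's floor, underside on the low wall (tube's -x wall), its x pointing down the tube, up to 6 mm off the middle in y, its upper end 25 mm below the rim.
- handle_mid (a point): Centre of the handle's volume: 10.5 mm above its origin along the handle's z. The handle can be grasped near its upper end across its y, 25 mm free on each side.
- cradle: Fixed stand of the check cradle: dark steel base plate 150x100x10 mm with a post. Origin on the bench, x and y level, z up. The cradle leans towards this frame's -x.
- bed: The cradle: aluminium trough leaning 30 degrees from vertical. Origin on the bed's face at the foot, 58 mm above the bench; z runs up the bed; y is level; x is the face's outward normal (sideways and up), the open side. Bed 46 mm wide to z = 100 mm, then 26 mm wide to z = 127. Side walls 18 mm high, 34 mm apart inside, reach to z = 90. Foot plate: top at z = 0, out to x = 31.
- pin (a joint): Travel of the steel sensing pin (10 mm diameter) in the foot, along the bed's z: 0 = out, standing 8 mm above the foot; 0.008 = flush with the foot; 0.010 = stop. A spring pushes it out with 0.7 N at 0 and 1.05 N at flush. Once the handle is pushed home it stays.
- pin_top (a point): Centre of the pin's top face, at x = 10.5, y = 0 mm of the bed. A seated handle has its underside or its top flat on the bed, its length along the bed's z (either end down) and its lower end on the foot: handle_mid at x = 10.5, y = 0, z = 85 mm of the bed.
- pad_l (a joint): Travel of the left of two steel spring pads (14 mm along the bed's x, centred on x = 10) in the trough's side walls, outward along the bed's +y. At 0 its flat face, from z = 15 to 25 mm, stands at y = +11 mm, so a handle (half width 13) must push it back; above that a ramp leads from y = 11 at z = 25 out to the wall at z = 39. Lay the handle in with its lower end above z = 40, then push it down.
- pad_r (a joint): The same for the right pad, mirrored (face at y = -11 mm, moving outward to -y); 0 = out, 0.002 = pushed back by a centred handle, 0.007 = stop. Spring 1.5 N at 0, 2 N at 0.002 each. The handle's weight does not push it between the pads: it takes a push of a few newtons (up to about 10) down the bed, then less, till the lower end stops on the solid foot.
- spare_handle: Another loose handle of the same form, lying flat on the bench; leave it. Origin in the centre of its underside, x along it.
- tape: Loose roll of packing tape lying flat on the bench, 114 mm across, 48 mm high; leave it. Origin in the centre of its underside.
- glue: Loose standing glue bottle, 42 mm across, 121 mm high; leave it. Origin in the centre of its underside.
- felt_marker: Loose marker pen lying on the bench, 147x18x20 mm; leave it. Origin in the centre of its underside, x along it.

How it is judged:
On the way:
1. the handle is drawn right out of the canister (z of handle_mid in the frame of tube above 0.275 m), for 0.1 s.
At the end, for the whole second after the job is handed in: The handle lies in the cradle: handle_mid 4 to 20 mm off the bed's face, within 8 mm of its middle line and 80 to 88.5 mm up the bed from the foot, its length within 0.14 rad of the bed's z, the pin pressed in by more than 5 mm, at rest and released; the bystanders within 30 mm of where they stood (x of handle_mid in the frame of bed between 0.004 and 0.02 m and y of handle_mid in the frame of bed between -0.008 and 0.008 m and z of handle_mid in the frame of bed between 0.08 and 0.0885 m and angle between the x axis of handle and the z axis of bed, either way round below 0.14 rad and value of joint pin above 0.005 m and linear speed of handle below 0.01 m/s and distance of each of spare_handle, tape, glue, felt_marker from where it was at the start of the episode below 0.03 m); the robot touches nothing.
It fails at once if the handle is dropped (falls faster than 1.3 m/s) (linear speed of handle above 1.3 m/s).
It fails at once if the spare handle is displaced by more than 30 mm (distance of spare_handle from where it was at the start of the episode above 0.03 m).
It fails at once if the tape roll is displaced by more than 30 mm (distance of tape from where it was at the start of the episode above 0.03 m).
It fails at once if the glue bottle is displaced by more than 30 mm (distance of glue from where it was at the start of the episode above 0.03 m).
It fails at once if the marker is displaced by more than 30 mm (distance of felt_marker from where it was at the start of the episode above 0.03 m).
It also fails if it takes over 43 s, if anything falls off the work surface, if the arm or the gripper's body presses on something with over 40 N, if the wrist force passes 120 N, or if a joint passes its speed limit or range.

## Working session

There is one attempt and no reset: what is moved stays moved. The work goes in short steps, each a Python script; the robot and the scene stay as the last script left them, time stands still between calls to the robot, and variables do not carry over. Pictures are saved under pics/ and viewed, at most 10 in all, crops included, and the job is handed in when it is done.

```bash
ls; mkdir -p pics; python3 - <<'E'
from cell import robot
import cv2
for n in ("top","side"):
    im=robot.camera(n); cv2.imwrite(f"pics/{n}0.png",im[:,:,::-1])
    c=robot.calibration(n); print(n,c)
print(robot.calibration("wrist"), robot.get_time(), robot.get_tool_pos(), robot.get_tool_rot())
E
```

```text
pics
top {'mtx': array([[480.7116181 ,   0.        , 324.18491225],
       [  0.        , 480.7116181 , 239.82814641],
       [  0.        ,   0.        ,   1.        ]]), 'rvec': array([ 2.11379025, -2.13367806,  0.20134817]), 'tvec': array([-0.00955632,  0.55173785,  1.08881453])}
side {'mtx': array([[434.85804201,   0.        , 318.53615071],
       [  0.        , 434.85804201, 243.08003238],
       [  0.        ,   0.        ,   1.        ]]), 'rvec': array([ 0.14636943, -2.57299521,  1.68807199]), 'tvec': array([0.51339963, 0.16599214, 0.89307117])}
{'mtx': array([[412.16953058,   0.        , 314.70568132],
       [  0.        , 412.16953058, 243.62399532],
       [  0.        ,   0.        ,   1.        ]]), 'tool_from_camera': array([[-2.62986484e-04, -9.62574434e-01, -2.71017324e-01,
         6.82680078e-02],
       [ 9.99999586e-01, -1.69935550e-05, -9.10011248e-04,
        -1.13712892e-03],
       [ 8.71348014e-04, -2.71017452e-01,  9.62574040e-01,
        -1.42884718e-01],
       [ 0.00000000e+00,  0.00000000e+00,  0.00000000e+00,
         1.00000000e+00]])} 0.1 [ 0.19271485 -0.59408386  0.23051051] [-7.91551452e-04  9.87716208e-01  1.56256354e-01 -1.35191413e-04]
```

View pics/top0.png

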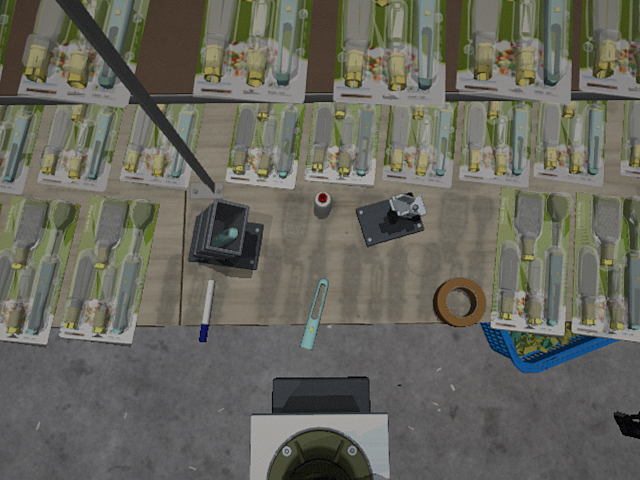

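View pics/side0.png

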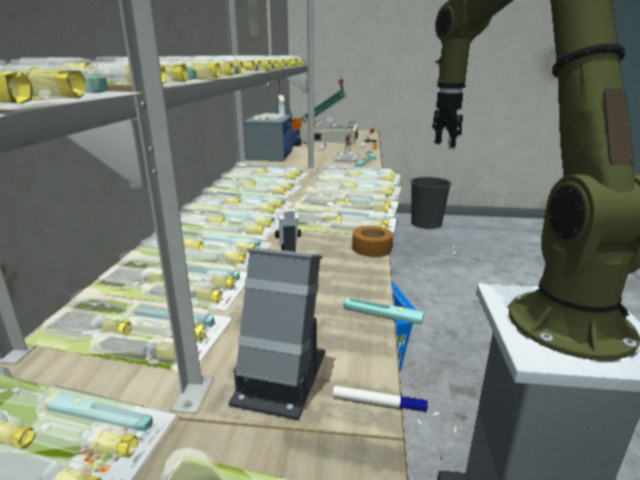

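The top view shows the canister at about (225,235), leaning up and left. The cradle is at (395,215), the glue at (322,203), the spare handle at (315,315), the tape at (460,302) and the marker at (207,310). A shelf upright stands near (205,190). The side view confirms the canister leans away from its plate.

```bash
python3 - <<'E'
import cv2,numpy as np
im=cv2.imread("pics/top0.png")
a=cv2.resize(im[188:278,180:270],None,fx=4.4,fy=4.4,interpolation=cv2.INTER_CUBIC)
b=cv2.resize(im[175:265,345:435],None,fx=4.4,fy=4.4,interpolation=cv2.INTER_CUBIC)
cv2.imwrite("pics/crop1.png",np.hstack([a,b]))
E
```

```text
(no output)
```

View pics/crop1.png

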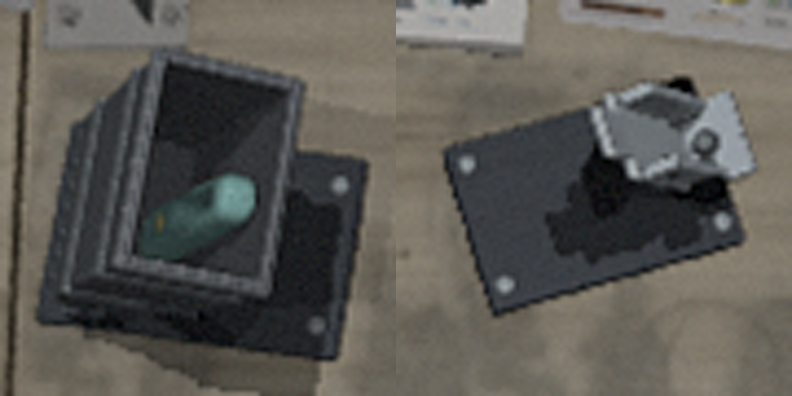

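The crop shows four corners of the canister's outer rim at (158,52), (303,80), (268,297) and (115,268). The low wall is on the right, and the handle's upper end is at (240,195). The cradle's foot and pin are on the right, with the pin at (705,140), and its bed top is on the left. I'll fit x, y and yaw for both.

```bash
cat > h.py <<'E'
import numpy as np, cv2
from scipy.spatial.transform import Rotation as R
from scipy.optimize import least_squares
def T(Rm,p):
    M=np.eye(4); M[:3,:3]=Rm; M[:3,3]=p; return M
def tube(p):  # p=x,y,yaw of stand
    return T(R.from_euler('z',p[2]).as_matrix(),[p[0],p[1],0])@T(R.from_euler('y',-np.deg2rad(25)).as_matrix(),[0,0,.04])
def stand(p): return T(R.from_euler('z',p[2]).as_matrix(),[p[0],p[1],0])
def bed(p,ox=0):
    return stand(p)@T(R.from_euler('y',-np.deg2rad(30)).as_matrix(),[ox,0,.058])
def q(Rm):  return R.from_matrix(Rm).as_quat(scalar_first=True)
def rotq(w): return R.from_quat(w,scalar_first=True).as_matrix()
def wcam(robot):  # world->cam extrinsics of wrist camera now
    c=robot.calibration("wrist"); W=T(rotq(robot.get_tool_rot()),robot.get_tool_pos())@np.array(c["tool_from_camera"])
    E=np.linalg.inv(W); return dict(mtx=c["mtx"],rvec=cv2.Rodrigues(E[:3,:3])[0].ravel(),tvec=E[:3,3])
def proj(c,P): return cv2.projectPoints(np.atleast_2d(P).astype(float),c["rvec"],c["tvec"],c["mtx"],None)[0].reshape(-1,2)
def app(M,P): return np.atleast_2d(P)@M[:3,:3].T+M[:3,3]
def ray_z(c,px,z):
    Rm=cv2.Rodrigues(c["rvec"])[0]; o=-Rm.T@c["tvec"]; d=Rm.T@np.linalg.solve(c["mtx"],[px[0],px[1],1]); return o+d*(z-o[2])/d[2]
E
python3 - <<'E'
from cell import robot
from h import *
c=robot.calibration("top")
cr=lambda L,ox,oy:[(x/4.4+ox-.4,y/4.4+oy-.4) for x,y in L]
rim=np.array(cr([(158,52),(303,80),(268,297),(115,268)],180,188))
# image left ->+x tube ; image top ... y = world?
def best(f,guess):
    r=[least_squares(f,g) for g in guess]; return min(r,key=lambda s:s.cost)
def rimP(p,a,b): return app(tube(p),[[s*a/2,t*b/2,.195] for s,t in((1,-1),(-1,-1),(-1,1),(1,1))])
c0=ray_z(c,rim.mean(0),.217); print("mouth",c0)
best2=None
for sgn in (1,-1):
  def f(p): 
    P=app(tube(p),[[s*.037,sgn*t*.053,.195] for s,t in((1,-1),(-1,-1),(-1,1),(1,1))]); return (proj(c,P)-rim).ravel()
  s=best(f,[[c0[0],c0[1],y] for y in np.arange(-3,3.2,.7)]); print(sgn,s.x,np.rad2deg(s.x[2]),s.cost,s.fun.round(1))
pl=cr([(368,158),(333,357),(38,320)],180,188)
W=[ray_z(c,u,.01) for u in pl]; print("canister plate",np.round(W,4),"ctr",(W[0]+W[2])/2)
pl=cr([(445,148),(497,313),(745,240)],345,175)
W=[ray_z(c,u,.01) for u in pl]; print("cradle plate",np.round(W,4),"ctr",(W[0]+W[2])/2, "yaw",np.rad2deg(np.arctan2(*(W[2]-W[1])[1::-1])))
pt=cr([(705,140)],345,175)[0]; print("pin",ray_z(c,pt,.058+.008*.866+.0105*.5))
hd=cr([(240,195)],180,188)[0]; print("handle top", ray_z(c,hd,.04+.17*.906-.0195*.42))
E
```

```text
mouth [0.54825134 0.18189553 0.217     ]
1 [ 0.56011966  0.26293289 -4.85086914] -277.93432889770986 3.208756717189455 [-1.2 -1.5  1.   0.2  0.8  0.7 -0.5  0.6]
-1 [ 0.53131066  0.1030182  -1.79312875] -102.73870945004707 2031.6015651466507 [ 32.4   3.9 -29.4  -5.1 -34.4  -5.5  29.3   5.5]
canister plate [[0.6021 0.1358 0.01  ]
 [0.4895 0.1535 0.01  ]
 [0.5117 0.3175 0.01  ]] ctr [0.55692253 0.22666012 0.01      ]
cradle plate [[ 0.6369 -0.3186  0.01  ]
 [ 0.5418 -0.3423  0.01  ]
 [ 0.5821 -0.4842  0.01  ]] ctr [ 0.60950549 -0.40141412  0.01      ] yaw -74.13455297927241
pin [ 0.62463369 -0.44282015  0.070178  ]
handle top [0.54483655 0.17412636 0.18583   ]
```

```bash
cat >> h.py <<'E'
CAN=[0.5601,0.2629,np.deg2rad(82.07)]; CRA=[0.623,-0.438,np.deg2rad(-74.1)]
def tool(M,pos,f):  # tool pointing down M's z, tool x = f * M x
    Rm=M[:3,:3]@np.diag([f,-f,-1.]); return app(M,pos)[0],q(Rm)
E
python3 - <<'E'
from cell import robot
from h import *
for nm,M,zs in (("tube",tube(CAN),(.135,.22,.345)),("bed",bed(CRA),(.135,.2,.3))):
  for f in (1,-1):
    for z in zs:
      p,o=tool(M,[-.016 if nm=="tube" else .012,0,z],f); j=robot.ik(p,o); print(nm,f,z,p.round(3),None if j is None else np.round(j,2))
E
```

```text
tube 1 0.135 [0.55  0.192 0.156] [ 0.45  0.61 -0.91  1.89  0.13  0.64 -0.54]
tube 1 0.22 [0.545 0.156 0.233] [ 0.57  0.51 -0.96  1.81  0.02  0.83 -0.44]
tube 1 0.345 [0.538 0.104 0.346] [ 0.71  0.39 -0.99  1.63 -0.09  1.13 -0.32]
tube -1 0.135 [0.55  0.192 0.156] [-0.78  0.76  1.15  1.91 -1.19  1.32 -2.4 ]
tube -1 0.22 [0.545 0.156 0.233] [-0.75  0.62  1.15  1.82 -1.02  1.36 -2.52]
tube -1 0.345 [0.538 0.104 0.346] [-0.68  0.47  1.15  1.64 -0.84  1.51 -2.67]
bed 1 0.135 [ 0.607 -0.383  0.181] [-0.01  0.61  0.54  1.72  0.19  0.55 -2.62]
bed 1 0.2 [ 0.598 -0.352  0.237] [ 0.01  0.49  0.41  1.7   0.36  0.7  -2.77]
bed 1 0.3 [ 0.585 -0.304  0.324] [-0.48  0.57  1.15  1.63 -0.21  0.86 -2.26]
bed -1 0.135 [ 0.607 -0.383  0.181] [ 0.52  0.56 -0.32  1.71  0.91  0.81 -0.07]
bed -1 0.2 [ 0.598 -0.352  0.237] [ 0.57  0.49 -0.46  1.69  0.88  0.95 -0.05]
bed -1 0.3 [ 0.585 -0.304  0.324] [ 0.62  0.4  -0.63  1.62  0.81  1.15 -0.01]
```

```bash
python3 - <<'E'
from cell import robot
from h import *
import pickle
robot.move_pose([0.55,-0.47,0.27],robot.get_tool_rot())
c1=wcam(robot); a=robot.camera("wrist")[:,:,::-1]
p,o=tool(tube(CAN),[-.065,0,.345],1)
robot.set_gripper(0.5); print("gap",robot.get_finger_gap())
robot.move_pose(p,o)
c2=wcam(robot); b=robot.camera("wrist")[:,:,::-1]
cv2.imwrite("pics/w1.png",a); cv2.imwrite("pics/w2.png",b); pickle.dump((c1,c2),open("c.pkl","wb"))
print(robot.get_time(),robot.get_force())
E
```

```text
gap 0.500658563285151
4.0083 [-0.04683054 -1.14239843 -0.36753398]
```

View pics/w1.png

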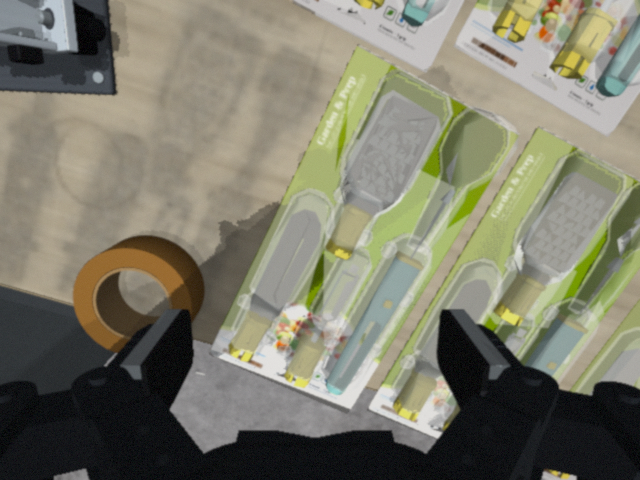

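View pics/w2.png

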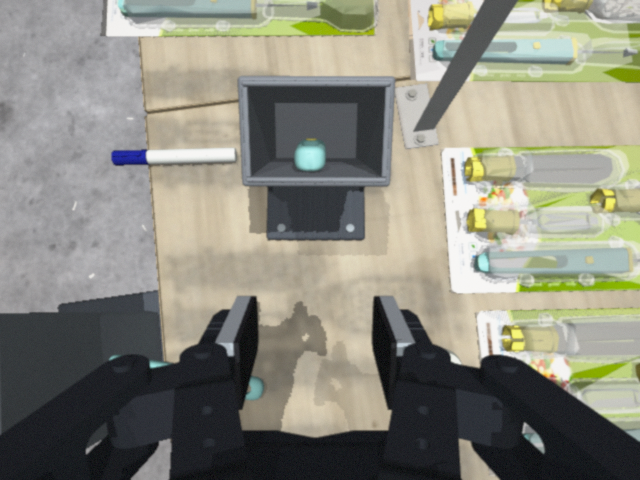

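w2 shows the canister mouth squarely. The outer rim corners are (239,77), (393,77), (391,186) and (242,186), and the handle's end is at (310,155). In w1 the cradle is only partly in view, at the upper left. I'll project my models into both pictures to see where they fall.

```bash
python3 - <<'E'
from cell import robot
from h import *
import pickle
c1,c2=pickle.load(open("c.pkl","rb"))
print("pin in w1",proj(c1,app(bed(CRA),[.0105,0,.008])), "cam", -cv2.Rodrigues(c1["rvec"])[0].T@c1["tvec"])
rim=np.array([(239,77),(393,77),(391,186),(242,186)])
P=[[.037,.053,.195],[.037,-.053,.195],[-.037,-.053,.195],[-.037,.053,.195]]
print(proj(c2,app(tube(CAN),P)).round(0))
print("w1 tape",ray_z(c1,(137,290),.048),"top tape",ray_z(robot.calibration("top"),(460,301),.048))
E
python3 - <<'E'
import cv2
b=cv2.imread("pics/w2.png")[60:210,220:420]
cv2.imwrite("pics/w2c.png",cv2.resize(b,None,fx=4,fy=4,interpolation=cv2.INTER_CUBIC))
E
```

```text
pin in w1 [[311.34202741 109.78190451]] cam [ 0.61301997 -0.44998515  0.4127169 ]
[[234.  75.]
 [394.  75.]
 [389. 187.]
 [240. 187.]]
w1 tape [ 0.41908234 -0.33412027  0.048     ] top tape [ 0.40463929 -0.32918656  0.048     ]
```

View pics/w2c.png

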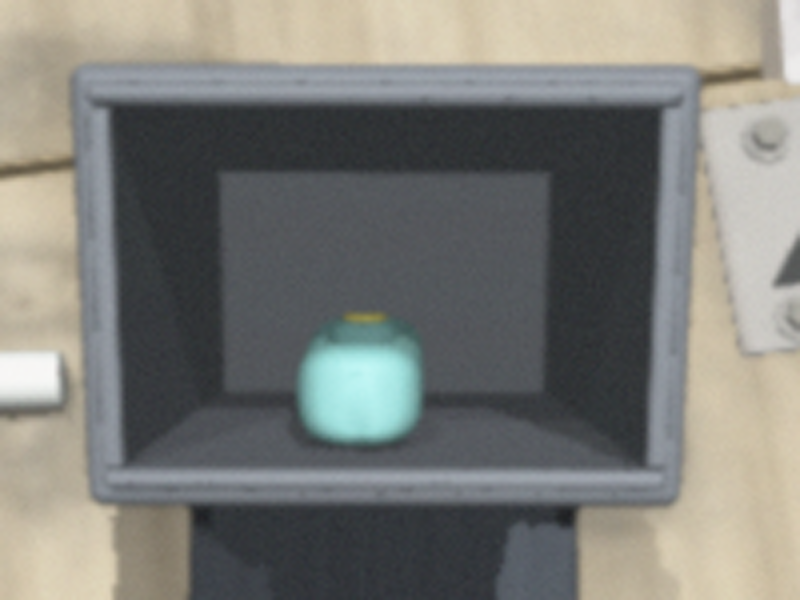

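The prediction missed because I forgot the 396 px offset of the crop's right half. I'll recompute the cradle and refine the canister from the enlarged w2. There the outer rim corners are at about (75,68), (698,68), (678,502) and (93,502), and the handle's end spans x 299 to 422 and y 320 to 445.

```bash
python3 - <<'E'
from cell import robot
from h import *
import pickle
c1,c2=pickle.load(open("c.pkl","rb")); c=robot.calibration("top")
cr=lambda L:[((x-396)/4.4+345-.4,y/4.4+175-.4) for x,y in L]
W=[ray_z(c,u,.01) for u in cr([(445,148),(497,313),(745,240)])]
d=W[2]-W[1]; yaw=np.arctan2(d[1],d[0]); print("plate",np.round(W,4),np.linalg.norm(W[0]-W[1]),np.linalg.norm(d),"yaw",np.rad2deg(yaw))
pin=ray_z(c,cr([(705,140)])[0],.070178); b=pin[:2]-.0051*np.array([np.cos(yaw),np.sin(yaw)]); print("pin",pin,"bed origin",b)
# canister refine with w2 (outer and inner rim)
S=lambda L:np.array(L)/4+[220-.4,60-.4]
px=S([(75,68),(698,68),(678,502),(93,502),(112,104),(660,104),(648,466),(122,466)])
P=[[s*a,t*b_,.195] for a,b_ in((.037,.053),(.030,.046)) for s,t in((1,1),(1,-1),(-1,-1),(-1,1))]
s=least_squares(lambda p:(proj(c2,app(tube(p),P))-px).ravel(),CAN,x_scale=[.01,.01,.05]); print("CAN",s.x,np.rad2deg(s.x[2]),s.fun.round(1))
# handle end: silhouette centre x=360.5 crop, find y in tube at z=.165
M=tube(s.x)
f=lambda y:proj(c2,app(M,[-.0195,y[0],.165]))[0,0]-(360.5/4+219.6)
print("handle y in tube",least_squares(f,[0.],x_scale=.01).x, "proj end", (proj(c2,app(M,[[-.03,0,.17],[-.009,0,.17]]))-[219.6,59.6])*4)
E
```

```text
plate [[ 0.639  -0.0942  0.01  ]
 [ 0.5438 -0.1212  0.01  ]
 [ 0.5842 -0.2616  0.01  ]] 0.09893002065487654 0.14613007842888512 yaw -73.97163976026008
pin [ 0.62660425 -0.22986058  0.070178  ] bed origin [ 0.62519608 -0.22495884]
CAN [0.56143152 0.26306522 1.42909799] 81.88128321422161 [-2.3 -2.1  2.1 -2.   1.5  1.3 -1.5  1.3 -0.5  0.2  0.5  0.3 -0.5  0.4
  0.7  0.3]
handle y in tube [0.00474471] proj end [[385.16821843 452.63711311]
 [385.31170558 339.68253953]]
```

The canister is refined, with inner rim residuals under 1 px, and the handle sits 4.7 mm towards +y. Next I'll take one close look at the cradle before grasping.

```bash
sed -i 's/^CAN=.*/CAN=[0.56143,0.26307,1.4291]; CRA=[0.6252,-0.2250,np.deg2rad(-73.97)]/' h.py; python3 - <<'E'
from cell import robot
from h import *
import pickle
robot.move_pose([0.5536,-0.262,0.25],[0,.98771,.15629,0])
c=wcam(robot); a=robot.camera("wrist")[:,:,::-1]
pickle.dump(c,open("c3.pkl","wb")); cv2.imwrite("pics/w3.png",a)
M=bed(CRA); uv=proj(c,app(M,[.0105,0,.04]))[0]; print(robot.get_time(),uv)
x0=int(np.clip(uv[0]-100,0,440)); y0=int(np.clip(uv[1]-75,0,330)); print(x0,y0)
cv2.imwrite("pics/w3c.png",cv2.resize(a[y0:y0+150,x0:x0+200],None,fx=4,fy=4,interpolation=cv2.INTER_CUBIC))
Q=dict(pin=[.0105,0,.008],topL=[0,.013,.127],topR=[0,-.013,.127],sh1=[0,.023,.1],sh2=[0,-.023,.1],wl=[.018,.017,.09],wr=[.018,-.017,.09],fl=[.031,.023,0],fr=[.031,-.023,0])
for k,v in Q.items(): print(k,((proj(c,app(M,v))[0]-[x0,y0]+.4)*4).round(0))
E
```

```text
5.2833 [283.44172748 111.09467102]
183 36
pin [500. 311.]
topL [-49. 158.]
topR [-38. 370.]
sh1 [100. 105.]
sh2 [111. 444.]
wl [248. 157.]
wr [250. 407.]
fl [624. 182.]
fr [611. 442.]
```

View pics/w3c.png

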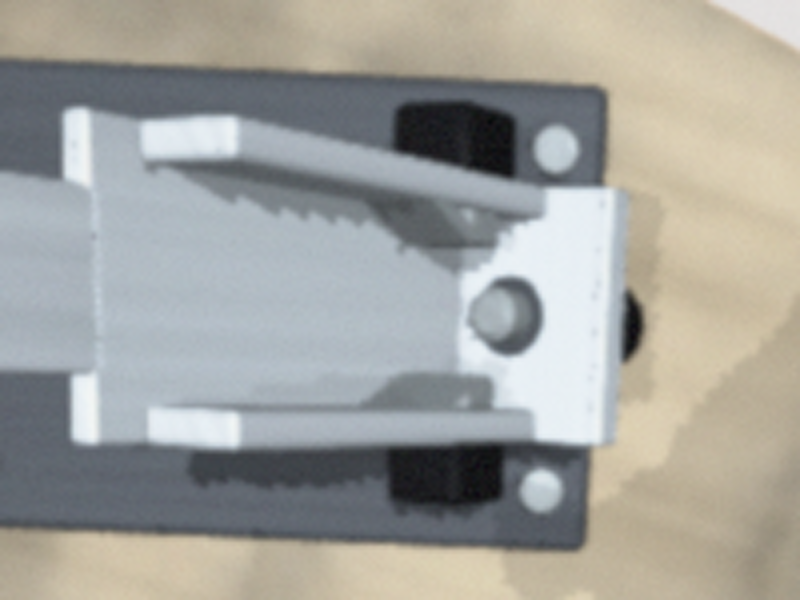

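The w3 crop agrees with the prediction to within about 10 px, or 2 px unscaled. The pin is at (493,313), the inner wall corners at (240,157) and (240,407), the shoulders at (97,115) and (98,443), and the foot corners at (608,188) and (592,443). I'll refine on these, then go and grasp.

```bash
python3 - <<'E'
from cell import robot
from h import *
import pickle
c=pickle.load(open("c3.pkl","rb"))
px=np.array([(493,313),(240,157),(240,407),(97,115),(98,443),(608,188),(592,443)])/4+[183-.4,36-.4]
P=[[.0105,0,.008],[.018,.017,.09],[.018,-.017,.09],[0,.023,.1],[0,-.023,.1],[.031,.023,0],[.031,-.023,0]]
s=least_squares(lambda p:(proj(c,app(bed(p),P))-px).ravel(),CRA,x_scale=[.01,.01,.05]); print("CRA",list(s.x),np.rad2deg(s.x[2]),s.fun.round(1))
M=tube(CAN)
p,o=tool(M,[-.016,.0045,.225],1); robot.move_pose(p,o)
p,_=tool(M,[-.016,.0045,.136],1); print("hit",robot.servo_line(p,velocity=.08,until_force=8))
print(app(np.linalg.inv(M),robot.get_tool_pos()),robot.get_force(),robot.get_time())
E
```

```text
CRA [np.float64(0.6241248563386131), np.float64(-0.22358415254484132), np.float64(-1.2983790023880641)] -74.3916370452423 [-0.5  0.4 -0.7  0.6 -0.4  0.6 -1.8 -2.1  0.2  0.5  1.8 -0.3  2.3  0.9]
hit True
[[-0.01626248  0.00457299  0.1527605 ]] [-1.65620943 -4.51734302 10.93859103] 7.65
```

It made contact at 17 mm overlap with purely axial force, probably from a finger knuckle on the rim. I'll look before going on.

```bash
python3 - <<'E'
from cell import robot
from h import *
print(robot.get_wrist_torque(), rotq(robot.get_tool_rot()).T@robot.get_force(), rotq(robot.get_tool_rot()).T@robot.get_wrist_torque(),robot.get_finger_gap())
a=robot.camera("wrist")[:,:,::-1]; cv2.imwrite("pics/w4.png",a)
g=cv2.convertScaleAbs(a[180:480,120:520],alpha=2.2,beta=25)
cv2.imwrite("pics/w4c.png",cv2.resize(g,None,fx=2,fy=2,interpolation=cv2.INTER_CUBIC))
E
```

```text
[-0.33685664  0.5546886   0.21123613] [  0.35156328  -1.01239217 -11.90183417] [ 0.54356598 -0.41216851  0.02063228] 0.4982843869614673
```

View pics/w4c.png

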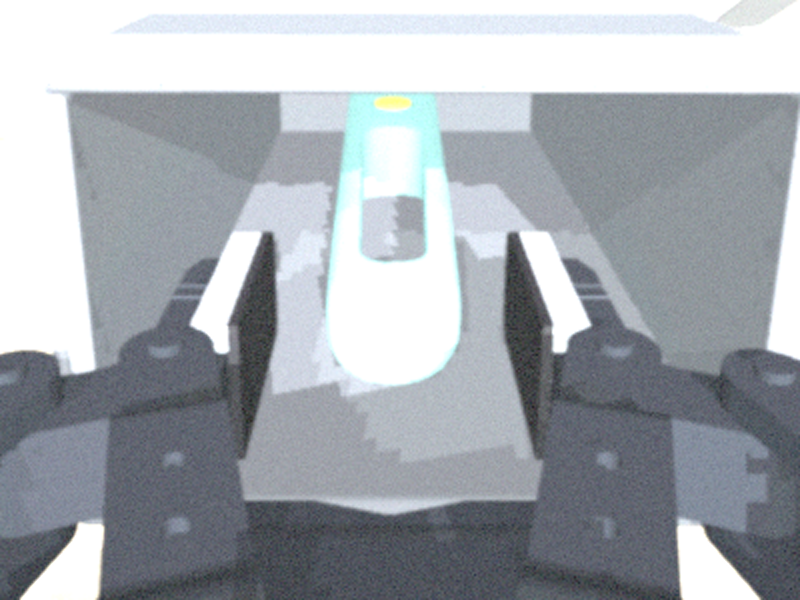

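Confirmed: the left knuckle rests on the +y rim, and the handle is centred between the pads. I'll back off, narrow the opening, shift slightly towards the middle and go deeper.

```bash
sed -i 's/CRA=.*/CRA=[0.62412,-0.22358,-1.29838]/' h.py; python3 - <<'E'
from cell import robot
from h import *
M=tube(CAN)
L=lambda:app(np.linalg.inv(M),robot.get_tool_pos())[0].round(4)
p,_=tool(M,[-.016,.0035,.158],1); robot.servo_line(p,velocity=.05)
robot.set_gripper(.42); print(robot.get_finger_gap(), robot.get_force())
p,_=tool(M,[-.016,.0035,.138],1); print("hit",robot.servo_line(p,velocity=.05,until_force=6),L(),rotq(robot.get_tool_rot()).T@robot.get_force(),rotq(robot.get_tool_rot()).T@robot.get_wrist_torque(),robot.get_time())
E
```

```text
0.4231453424812936 [-0.78504573 -0.44416588 -0.34491721]
hit True [-0.0159  0.0024  0.1505] [ -0.12433162  -0.40035469 -10.71990142] [ 0.542685   -0.33259635  0.03833003] 8.4833
```

```bash
python3 - <<'E'
from cell import robot
from h import *
M=tube(CAN)
L=lambda:app(np.linalg.inv(M),robot.get_tool_pos())[0].round(4)
F=lambda:(rotq(robot.get_tool_rot()).T@robot.get_force()).round(1)
go=lambda x,y,z,**k:robot.servo_line(tool(M,[x,y,z],1)[0],**k)
go(-.016,.004,.1525,velocity=.05)
robot.set_gripper(0,20); g=robot.get_finger_gap(); print("gap",g,g*85,F(),robot.get_gripper_force())
go(-.016,0,.1525,velocity=.03); print(L(),F())
robot.set_gripper(g+.04); print(robot.get_finger_gap(),F())
print("hit",go(-.016,0,.138,velocity=.04,until_force=6),L(),F(),rotq(robot.get_tool_rot()).T@robot.get_wrist_torque(),robot.get_time())
E
```

```text
gap 0.29803659540600663 25.333110609510562 [0.1 1.2 0.8] 21.436264514923096
[-0.0161 -0.0003  0.1524] [-0.2  0.7  0.7]
0.3385530531280496 [0.6 0.3 0.6]
hit True [-0.0159 -0.0008  0.1467] [ 1.3  1.3 -1.6] [-0.21501775 -0.26678124  0.16874167] 9.7333
```

```bash
python3 - <<'E'
from cell import robot
from h import *
M=tube(CAN)
L=lambda:app(np.linalg.inv(M),robot.get_tool_pos())[0].round(4)
F=lambda:(rotq(robot.get_tool_rot()).T@robot.get_force()).round(1)
go=lambda x,y,z,**k:robot.servo_line(tool(M,[x,y,z],1)[0],**k)
robot.set_gripper(0,70); print("gap",robot.get_finger_gap(),F(),robot.get_gripper_force(),L())
go(-.014,0,.155,velocity=.03); print(F(),robot.get_finger_gap())
go(-.012,0,.36,velocity=.12); print(L(),F(),robot.get_finger_gap(),robot.get_time())
robot.sleep(.15)
im=robot.camera("side")[:,:,::-1]; cv2.imwrite("pics/s5.png",im)
c=robot.calibration("side"); uv=proj(c,app(M,[[-.0155,0,.383-.17],[-.0155,0,.383],[-.0155,0,.36]])); print(uv)
u=uv.mean(0).astype(int); x0,y0=max(u[0]-80,0),max(u[1]-60,0); print(x0,y0)
cv2.imwrite("pics/s5c.png",cv2.resize(im[y0:y0+120,x0:x0+160],None,fx=5,fy=5,interpolation=cv2.INTER_CUBIC))
E
```

```text
gap 0.2841271164973725 [2.  2.  0.3] 68.85111093521118 [-0.016  -0.0006  0.1471]
[-1.1  0.1  1.4] 0.2865133886277074
[-1.210e-02  3.000e-04  3.595e-01] [-2.2 -1.   1.3] 0.28837977718233665 12.2333
[[289.51979514 240.88524617]
 [300.72976038 138.1963583 ]
 [299.21757281 152.04875272]]
216 117
```

View pics/s5c.png

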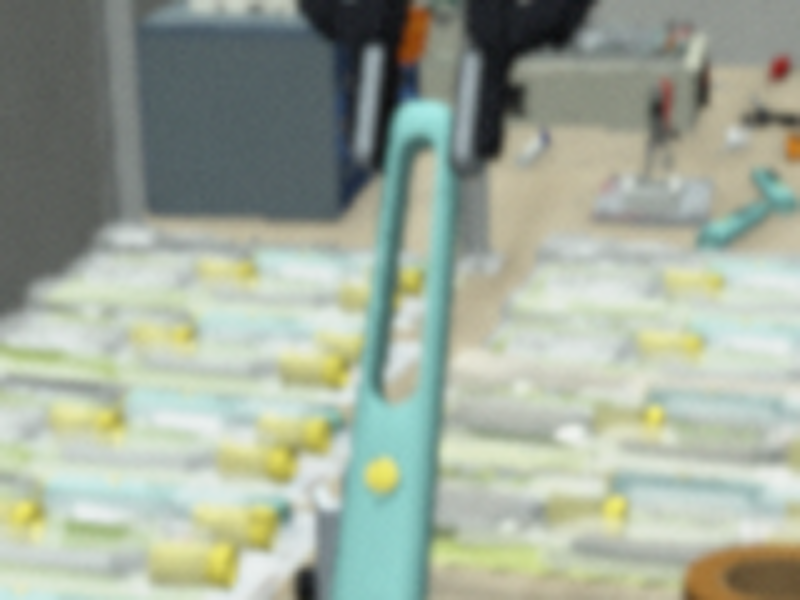

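The handle is out and straight in the grip. Its upper end is at pixel (300,138), exactly as predicted, so the overlap is 23.5 mm. Now on to the cradle.

```bash
python3 - <<'E'
from cell import robot
from h import *
M=bed(CRA)
L=lambda:app(np.linalg.inv(M),robot.get_tool_pos())[0].round(4)
F=lambda:(M[:3,:3].T@robot.get_force()).round(1)
go=lambda x,y,z,**k:robot.servo_line(tool(M,[x,y,z],-1)[0],**k)
p,o=tool(M,[.037,0,.3065],-1); robot.move_pose(p,o); print(L(),F(),robot.get_finger_gap(),robot.get_time())
print("h1",go(.037,0,.2035,velocity=.12,until_force=8),L(),F())
print("h2",go(.0055,0,.2035,velocity=.04,until_force=4),L(),F(),robot.get_time())
im=robot.camera("wrist")[:,:,::-1]; cv2.imwrite("pics/w6.png",im)
im=robot.camera("top")[:,:,::-1]; cv2.imwrite("pics/t6.png",im)
E
```

```text
[ 3.600e-02 -1.000e-04  3.064e-01] [-1.2 -0.2 -1.8] 0.28726862603181297 13.325
h1 False [0.0369 0.0006 0.2044] [-0.5  0.7 -1.3]
h2 False [6.100e-03 1.000e-04 2.036e-01] [ 2.  -0.   0.2] 15.275
```

```bash
python3 - <<'E'
from cell import robot
from h import *
M=bed(CRA)
L=lambda:app(np.linalg.inv(M),robot.get_tool_pos())[0].round(4)
F=lambda:(M[:3,:3].T@robot.get_force()).round(1)
go=lambda x,y,z,**k:robot.servo_line(tool(M,[x,y,z],-1)[0],**k)
for z in (.185,.175,.165,.155,.1445):
    h=go(.006,0,z,velocity=.04,until_force=20); print(h,L(),F(),round(robot.get_finger_gap(),3),robot.get_time())
    if h: break
E
```

```text
False [ 0.0062 -0.0006  0.1842] [ 3.1 -0.7 -3.4] 0.295 15.9917
False [0.0062 0.0003 0.1746] [ 3.   2.  -3.6] 0.293 16.3917
False [0.0062 0.0003 0.1648] [ 4.3  2.3 -2.5] 0.289 16.7917
False [6.300e-03 1.000e-04 1.547e-01] [ 3.8  3.2 -3.6] 0.289 17.1917
True [0.0064 0.0007 0.146 ] [ 1.1 -0.5  4.8] 0.288 17.5083
```

```bash
python3 - <<'E'
from cell import robot
from h import *
M=bed(CRA)
L=lambda:app(np.linalg.inv(M),robot.get_tool_pos())[0].round(4)
F=lambda:(M[:3,:3].T@robot.get_force()).round(1)
go=lambda x,y,z,**k:robot.servo_line(tool(M,[x,y,z],-1)[0],**k)
print(go(.0064,0,.143,velocity=.02,until_force=15),L(),F())
robot.set_gripper(.45); print(L(),F())
go(.0064,0,.2,velocity=.1); robot.set_gripper(0); print(F())
print("touch",go(.0105,0,.165,velocity=.03,until_force=12),L(),F(),robot.get_time())
go(.0105,0,.23,velocity=.1)
c=robot.calibration("top"); im=robot.camera("top")[:,:,::-1]
u=proj(c,app(M,[.01,0,.1]))[0].astype(int); a=im[u[1]-45:u[1]+45,u[0]-45:u[0]+45]
wc=wcam(robot); w=robot.camera("wrist")[:,:,::-1]; cv2.imwrite("pics/w7.png",w); cv2.imwrite("pics/t7.png",im)
b=cv2.resize(w,(400,300)); a=cv2.resize(a,(400,400),interpolation=cv2.INTER_CUBIC)
b=cv2.copyMakeBorder(b,0,100,0,0,cv2.BORDER_CONSTANT); cv2.imwrite("pics/f7.png",np.hstack([a,b]))
print("upper end pred in crop",(proj(c,app(M,[[.0105,0,.17],[.0105,0,0]]))-u+45)*400/90,robot.get_time())
E
```

```text
True [0.0064 0.0006 0.146 ] [ 1.6 -1.2  6. ]
[0.007  0.0005 0.1451] [ 0.2  0.5 -1. ]
[-0.4 -0.5 -0.6]
touch True [0.0098 0.0005 0.1698] [1.2 1.  5.6] 20.1
upper end pred in crop [[153.71002821 187.67547398]
 [268.12094423 218.51397044]] 20.9583
```

View pics/f7.png

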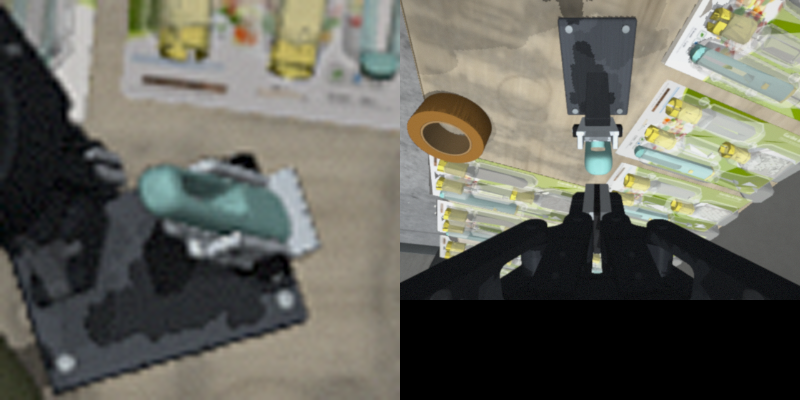

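The picture shows the handle lying straight in the trough. Its upper end is at crop (155,187) against a predicted (154,188), and the touch at z = 169.8 mm confirms it is on the foot. The gripper is clear, so I'm handing in.

```bash
python3 - <<'E'
from cell import robot
print(robot.get_force(),robot.job_done(),robot.get_time())
E
```

```text
the job is handed in; nothing more can be done
the job is handed in; nothing more can be done
```

The handle is out of the canister and seated in the check cradle, touching at 169.8 mm up the bed against an expected 170; it is released and the arm is clear. I handed the job in about 21 s into the 43 s limit, but the hand-in gave no verdict and I had no direct pin reading.

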